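Fit the blade of the chocolate shaver over its locating pin

TASK

Fit the steel blade into the chocolate shaver: lay it in the channel with its notch towards the brass pin, feel gently along the channel for the pin until the notch drops over it and the blade lies fully home, flat on the bed. Then slide the red-gripped keeper all the way over the end of the blade to lock it in, let go, and leave the other things on the counter where they are.

Things in the scene. Friction and masses are not known exactly. Their poses are not given: they have to be found in the camera images.
- shaver: Chocolate shaver, fixed: wooden board 110 x 190 x 18 mm with a metal blade channel along its y axis. Origin: on the counter under the middle of the channel (board from y = -71 to +119 mm); z up. The blade fits with its x and y axes along the shaver's (notch to +x). Seated, its y here equals the pin's within 1.3 mm. Never press blade and shaver together with over 25 N.
- channel (a point): Middle of the channel's flat floor (bed), 22 mm above the counter, axes as the shaver's. Rails: upright inner faces at x = +-23.5 mm, 8 mm high, then flaring outward to 16 mm high between y = -64 and +48 mm to lead the blade in. Keeper at the +y end.
- pin_slot (a point): Middle of the pin's setting slot, on the bed at x = +11 mm of the shaver. The round brass pin (8 mm across, 4.5 mm high, top chamfered) stands firm anywhere from y = -10 to +10 mm of here: not measured, different each time. A blade off the pin rides 4.5 mm too high on it; slid along under 3 to 5 N, it drops flat when the notch meets the pin.
- blade: Loose steel blade, about 0.12 kg: plate 44 (x) x 90 (y) x 5 mm, flat on the counter. Origin: centre of its underside. Open square notch mid +x edge: 10.5 mm wide (y), x from +6 to +22 mm. Upright black grip to pinch across y: x from -22 to +4 mm, y from -6 to +6 mm, top 39 mm above the underside; its foot, 18 mm wide in y, ends 8 mm above the underside.
- keeper_grip (a point): Top centre of the keeper's red grip, 63 mm above the counter; grip 30 (shaver's x) x 12 (y) x 30 mm high, at shaver y = +92 mm when open. It stands on a steel tongue, top 33 mm and underside 29 mm above the counter (seated blade's top: 27 mm), 40 mm wide, from 30 mm beyond the grip's centre toward -y to 18 mm toward +y.
- keeper (a joint): Slide of the keeper along the shaver's -y, toward the blade: 0 = open, clear of the blade; 0.038 m = home over the blade's end; starts at 0 to 0.006. Friction about 2 N, stays where left. The tongue passes over a seated blade but strikes one that rides on the pin.
- tin: Bystander, loose: yellow pastille tin, 65 mm across, 36 mm high. Origin: centre of its underside. Leave it alone.
- jar: Bystander, loose: jam jar with a dark red lid, 54 mm across, 70 mm high. Origin: centre of its underside. Leave it alone.
- gift: Bystander, loose: red gift box, 94 x 119 x 59 mm. Origin: centre of its underside. Leave it alone.
- reel: Bystander, loose: reel of red ribbon, 78 x 88 x 26 mm. Origin: centre of its underside. Leave it alone.
There are look-alikes about, which are no part of the job. What is shaped like the blade but blue or pink is not meant.

How it is judged:
By the outcome, as a careful person would: the job done as asked, in the order asked, and still so for the second after the job is handed in, with the robot touching nothing.
It also fails if it takes over 72 s, if anything falls off the work surface, if the arm or the gripper's body presses on something with over 40 N, if the wrist force passes 120 N, or if a joint passes its speed limit or range.

ROBOT

A 7-joint arm with a two-finger parallel gripper is mounted at the origin on a cart in front of the work surface, level with it; the furniture and walls round the work are solid. World frame = base frame: x ahead of the robot, y to its left, z up, the work surface at z = 0. Lengths are in m, angles in rad, forces in N, time in s.
With the tool pointing down it reaches from about 0.425 to 0.875 m from the base axis. Payload 4.7 kg.
Tool frame: the origin (TCP) lies between the finger pads; the fingertips stand 11 mm ahead of it and the grasp point (between the pads) lies 8 mm behind it; z points along the fingers, y is the direction in which the jaws open and shut (so a half turn about z gives the same grasp; the last joint's range is limited). The gripper opens to 87 mm and grips with 3 to 60 N. Pads are 19 mm wide; open, the fingers measure 117 mm over their backs; the gripper's body (75 mm by 190 mm) begins 51 mm behind the grasp point.
Start: joints at [-1.133, 0.321, -0.07, 1.45, 0.023, 1.371, -0.057], TCP at [0.267, 0.593, 0.234] pointing down, gripper open.
Joint ranges: [-2.86, 2.86], [-0.3, 2.09], [-1.38, 1.24], [0.06, 2.45], [-1.56, 4.7], [0.09, 2.05], [-2.69, 2.69]. Speed limits (rad/s): [2.57, 2.57, 3.14, 3.14, 3.14, 3.14, 3.14].

INTERFACE

Orientations are given as a rotation vector (axis times angle).
In Python, from bench import ctrl gives the robot as it stands.
- The arm moves only by the tool servo_tool, never from a script. Its argument "series" is a list of rows, each an object with "travel": the shift along the tool's x, y, z in m, a list of three; "angular": the turn, a rotation vector about the tool's x, y, z in rad, a list of three. A call has 1 to 5 rows; each row shifts and turns the commanded pose from where the row before left it, along the tool's axes as they then stand; what a row does not reach is not made up. A row lasts 1/10 s, in which the tool goes at most 50 mm and 8.59 degrees, less where a joint would pass 70% of its speed; a pose out of reach is approached as far as the arm can. A call with a gripper value outside its range is refused whole. "claw" is the finger opening in m, from 0 to 0.087, set as the call begins (left out, the last holds). The fingers move at their own pace and stop on an object; "squeeze" is the grip in N (left out, the last holds). Time passes only in rows, so rows that do not move let the fingers close. It gives the time, the measured TCP pose, the force and the opening at its end, in the units of the state.
- ctrl.get_state(): the state, without advancing time (a new reading comes with each control period).
- ctrl.get_image(name): name is "side" or "top"; returns the picture (420x560x3 uint8, red, green, blue); there is no depth.
- ctrl.calibration(name): a dict with "fx", "fy", "cx", "cy" (pixels), "rvec" (rotation vector, rad) and "tvec" (3), from world to camera coordinates, as OpenCV has them. Camera axes: x right, y down, z forward; pixel columns grow to the right and rows downward; lengths in m; the calibration is good to about 2 mm. A picture is of the moment at which its call begins. calibration takes no time and is no camera call.
- ctrl.close_job(): hands the job in, once; it reports no verdict.
The state is a dict: "time": time; "joint_positions": joint angles; "qd": joint speeds; "joint_torque": joint torques, N m; "position": TCP position; "tool_rot": TCP orientation; "ft_force": force on the tool from outside, world axes, zero at the start; "torque": the same for the moment, N m; "grip_width": opening from 0.0 (shut) to 1.0 (fully open).
Only numpy, scipy, OpenCV 4.12 (cv2) and the standard library are available. Lean on these libraries where they do the work, as an engineer would, in place of code of your own. Each camera call takes 0.05 s, during which the arm holds its last target.

## Working session

There is one attempt and no reset: what is moved stays moved. The work goes in short steps, Python scripts to look and compute and a tool call to move; the robot and the scene stay as the last step left them, time stands still between calls to the robot, and variables do not carry over. Pictures are saved under pics/ and viewed, and the job is handed in when it is done.

Besides the shell and the picture viewer there is one more tool, called after "Call:" as name([rows], argument=value, ...), one row to a line, values as JSON. servo_tool: Moves the arm, as the interface text tells. Its arguments: {"type":"object","properties":{"series":{"type":"array","items":{"type":"object","properties":{"travel":{"type":"array","items":{"type":"number"}},"angular":{"type":"array","items":{"type":"number"}}}}},"claw":{"type":"number"},"squeeze":{"type":"number"}},"required":["series"]}

```bash
mkdir -p pics; ls
python3 - <<'E'
from bench import ctrl
import cv2,numpy as np
for n in ("top","side"):
    im=ctrl.get_image(n); cv2.imwrite(f"pics/{n}0.png",im[:,:,::-1])
    c=ctrl.calibration(n); R,_=cv2.Rodrigues(np.array(c["rvec"],float)); print(n,c, "pos",-R.T@np.array(c["tvec"]).ravel()); print(R)
s=ctrl.get_state(); print(s)
E
```

```text
pics
top {'fx': 381.3546110849156, 'fy': 381.3546110849156, 'cx': 280.54346678397053, 'cy': 211.23380769949642, 'rvec': array([ 2.20879266, -2.15053781,  0.12308519]), 'tvec': array([-0.06365284,  0.5307803 ,  1.2219669 ])} pos [ 0.41206179 -0.03041128  1.268173  ]
[[ 0.0258613  -0.99950668  0.017821  ]
 [-0.99501299 -0.02745477 -0.09589259]
 [ 0.09633456 -0.01525222 -0.99523215]]
side {'fx': 461.5263481380063, 'fy': 461.5263481380063, 'cx': 281.5964515504118, 'cy': 209.24247976403916, 'rvec': array([ 2.17752085, -0.27073477,  0.12336665]), 'tvec': array([-0.49610661,  0.1194429 ,  1.51557538])} pos [ 0.21444758 -1.25084116  0.97301887]
[[ 0.97092247 -0.23911712 -0.01151356]
 [-0.14820199 -0.56260409 -0.81333438]
 [ 0.1880046   0.79139095 -0.58168259]]
{'time': 0.1, 'joint_positions': array([-1.1329432 ,  0.32175159, -0.07010383,  1.45154642,  0.02260333,
        1.3708011 , -0.05691311]), 'qd': array([-3.95966530e-05, -1.26037857e-03,  3.49752355e-04, -2.89306963e-03,
       -2.68037208e-03,  3.95624021e-05,  1.47363329e-03]), 'joint_torque': array([-6.22723619e-04, -4.92571449e+01, -4.06154757e-01, -3.13398135e+01,
       -6.41051307e-02,  3.95758613e-02,  8.02940144e-05]), 'position': array([0.26710811, 0.5920607 , 0.23257256]), 'tool_rot': array([-6.60551928e-01, -3.07108362e+00,  2.66610960e-03]), 'ft_force': array([0.28700164, 0.87858002, 0.03475873]), 'torque': array([-0.05499307,  0.03107561, -0.06570831]), 'grip_width': 0.9996590787325581}
```

View pics/top0.png

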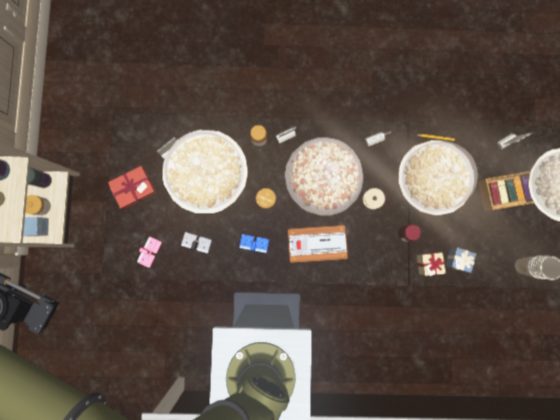

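View pics/side0.png

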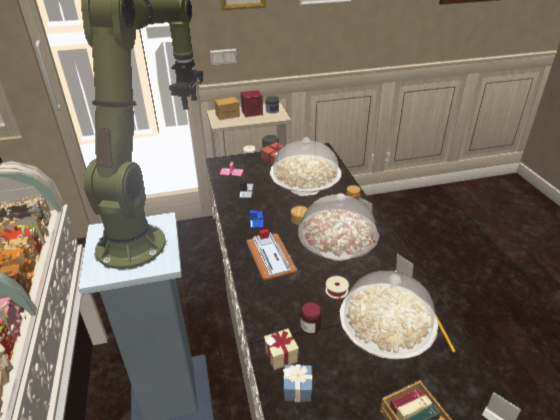

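```bash
cat > h.py <<'E'
import cv2,numpy as np
from bench import ctrl
def cal(n):
    c=ctrl.calibration(n);K=np.array([[c["fx"],0,c["cx"]],[0,c["fy"],c["cy"]],[0,0,1]]);R,_=cv2.Rodrigues(np.array(c["rvec"],float));return K,R,np.array(c["tvec"],float).ravel()
def back(n,u,v,z):
    K,R,t=cal(n);C=-R.T@t;d=R.T@np.linalg.inv(K)@np.array([u,v,1.]);return C+d*(z-C[2])/d[2]
def proj(n,P):
    K,R,t=cal(n);p=K@(R@np.array(P,float)+t);return p[:2]/p[2]
def crop(im,x0,y0,w,h,s,f):
    c=im[y0:y0+h,x0:x0+w];c=cv2.resize(c,None,fx=s,fy=s,interpolation=cv2.INTER_CUBIC);cv2.imwrite(f,c)
E
python3 - <<'E'
from h import *
t=cv2.imread("pics/top0.png");s=cv2.imread("pics/side0.png")
crop(t,280,215,80,60,10,"pics/c1.png")
crop(t,130,220,80,60,10,"pics/c2.png")
crop(s,210,220,100,70,8,"pics/c3.png")
crop(s,210,150,100,75,8,"pics/c4.png")
E
```

```text
(no output)
```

View pics/c1.png

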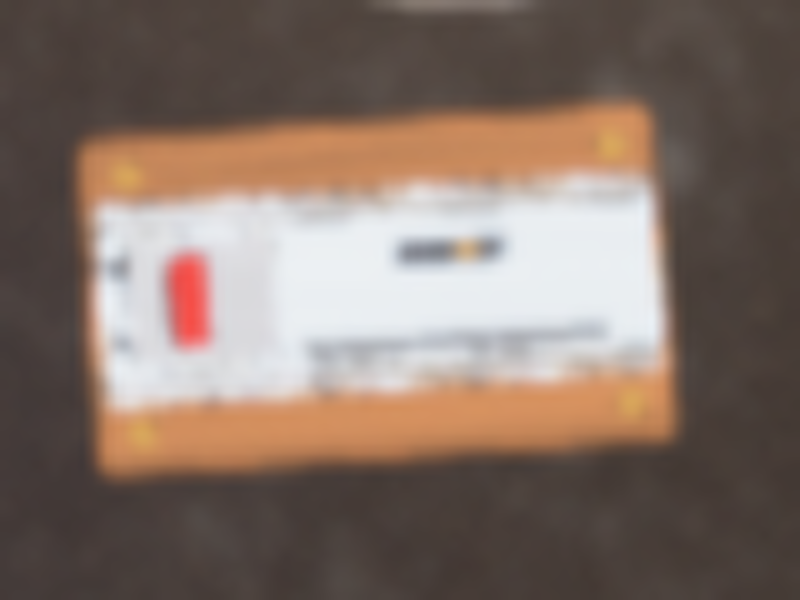

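View pics/c2.png

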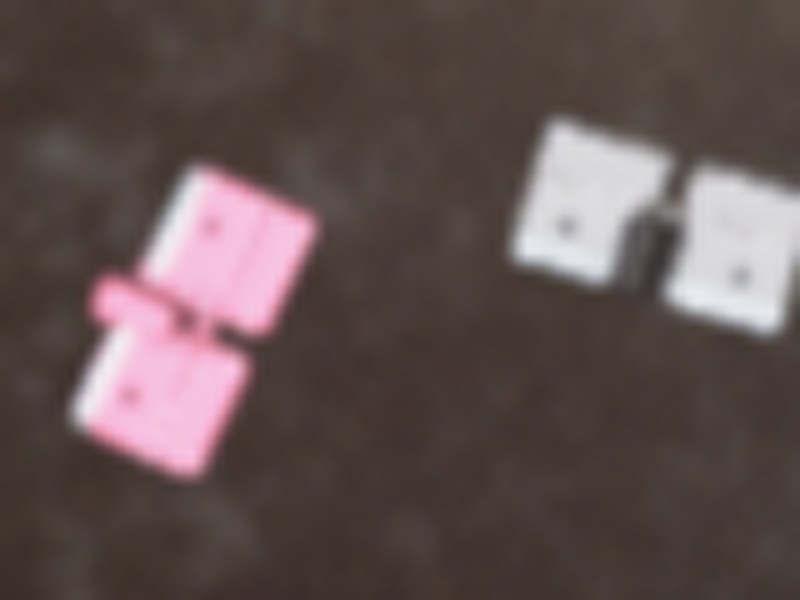

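View pics/c3.png

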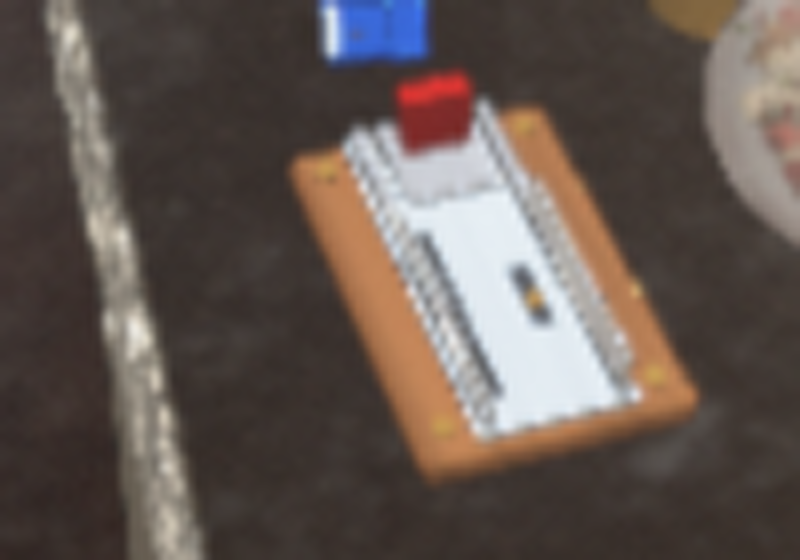

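View pics/c4.png

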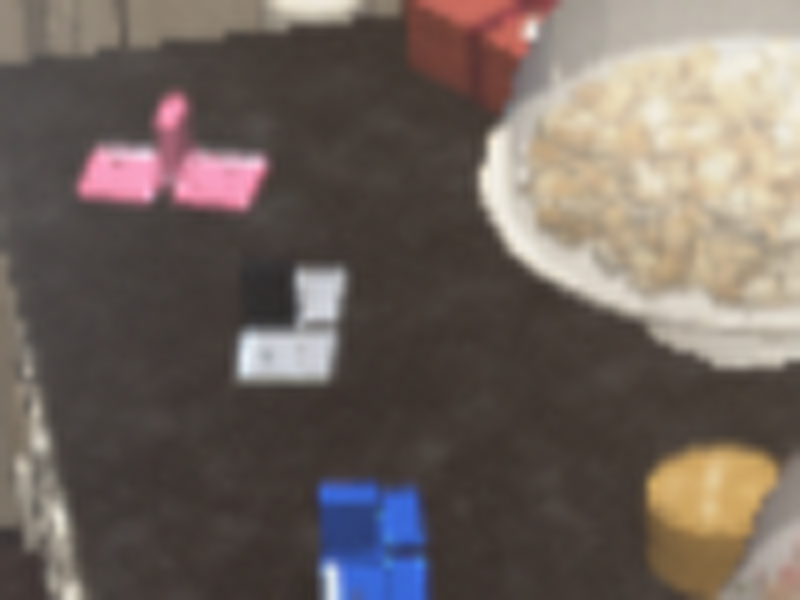

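Run:
```python
from h import *
t=cv2.imread("pics/top0.png");s=cv2.imread("pics/side0.png")
crop(t,176,226,40,30,20,"pics/d1.png")
crop(s,232,176,32,24,25,"pics/d2.png")
```

```text
(no output)
```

View pics/d1.png

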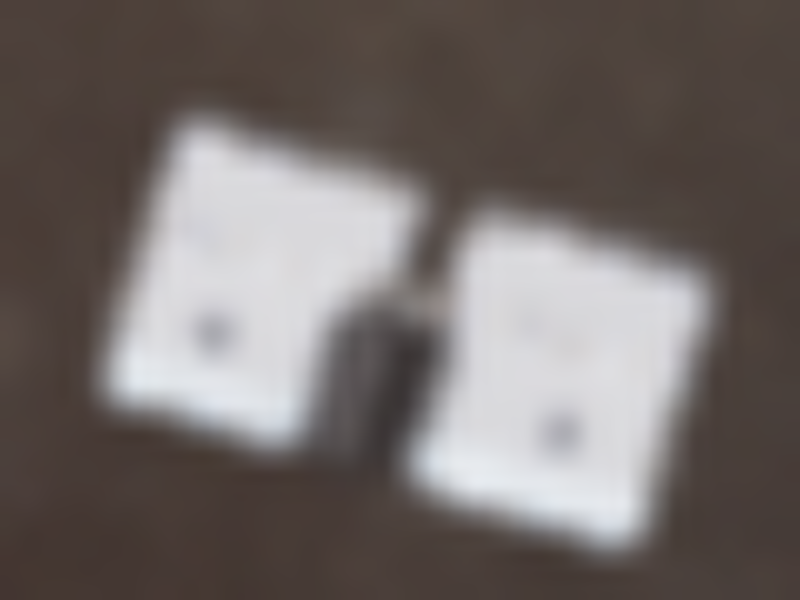

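View pics/d2.png

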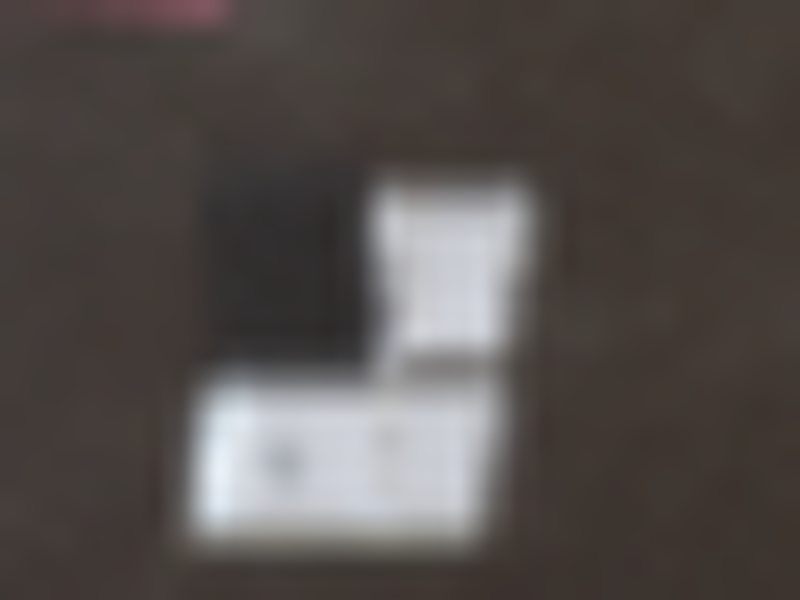

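```bash
cat > fit.py <<'E'
from h import *
from scipy.optimize import least_squares
def px(p,x0,y0,s): return np.array([p[0]/s-.5+.5/s+x0,p[1]/s-.5+.5/s+y0])
def fit(obs,x0):
    def res(q,full=False):
        r=[]
        c,s=np.cos(q[2]),np.sin(q[2])
        for n,P,uv in obs:
            w=[q[0]+c*P[0]-s*P[1],q[1]+s*P[0]+c*P[1],P[2]]
            r+=list(proj(n,w)-uv)
        return np.array(r)
    o=least_squares(res,x0,loss='soft_l1'); return o.x,res(o.x).reshape(-1,2)
E
python3 - <<'E'
from fit import *
T=lambda p:px(p,176,226,20); S=lambda p:px(p,232,176,25)
b=[("top",(.022,.045,.005),T((182,115))),("top",(.022,-.045,.005),T((718,272))),("top",(-.022,-.045,.003),T((632,552))),("top",(-.022,.045,.003),T((100,402))),("top",(.022,.00525,.005),T((427,190))),("top",(.022,-.00525,.005),T((468,208)))]
bs=[("side",(.022,.045,.005),S((535,175))),("side",(.022,-.045,.003),S((485,545))),("side",(-.022,-.045,.003),S((190,545)))]
T=lambda p:px(p,280,215,10); S=lambda p:px(p,210,220,8)
h=.018
s=[("top",(.055,.119,h),T((80,140))),("top",(.055,-.071,h),T((652,103))),("top",(-.055,-.071,h),T((678,440))),("top",(-.055,.119,h),T((100,480)))]
ss=[("side",(.055,.119,h),S((541,108))),("side",(.055,-.071,h),S((695,392))),("side",(-.055,-.071,h),S((428,466))),("side",(-.055,.119,h),S((291,160)))]
for nm,a,bb,q0 in (("blade",b,bs,[.35,.2,-.2]),("shaver",s,ss,[.35,-.1,0])):
  for l in (a,bb,a+bb):
    q,r=fit(l,q0);print(nm,q.round(4),np.abs(r).max().round(2),r.round(1).tolist())
q=back("top",*T((188,300)),.063);print("grip",q)
E
```

```text
blade [ 0.4246  0.226  -0.2521] 0.81 [[0.1, 0.6], [-0.5, 0.3], [0.0, -0.8], [0.4, -0.8], [-0.6, 0.2], [0.5, 0.2]]
blade [ 0.4262  0.2244 -0.2706] 1.16 [[-0.1, 1.2], [-0.0, -0.3], [0.1, -0.4]]
blade [ 0.4251  0.2259 -0.2547] 0.99 [[0.2, 0.5], [-0.4, 0.2], [0.0, -0.9], [0.4, -1.0], [-0.5, 0.1], [0.5, 0.1], [-0.7, 1.0], [-0.2, -0.6], [-0.1, -0.5]]
shaver [ 0.4323 -0.1966  0.0907] 0.27 [[-0.3, 0.1], [0.1, 0.1], [0.2, -0.0], [-0.0, -0.2]]
shaver [ 0.4341 -0.1991  0.0925] 1.11 [[0.1, -0.8], [1.1, 0.6], [-0.4, 0.1], [-0.5, -0.2]]
shaver [ 0.4331 -0.1974  0.0909] 1.09 [[-0.0, -0.1], [0.3, -0.1], [0.4, -0.2], [0.2, -0.4], [-0.2, -1.1], [0.6, 0.3], [-0.9, -0.3], [-0.9, -0.5]]
grip [ 0.42481928 -0.10771397  0.063     ]
```

```bash
cat > go.py <<'E'
import sys
from h import *
from scipy.spatial.transform import Rotation as Ro
# target x y z, jaw-axis yaw deg ; prints total tool-frame delta (rotation then translation given in CURRENT tool axes)
def go(x,y,z,yaw):
    s=ctrl.get_state();R=Ro.from_rotvec(s["tool_rot"]);p=s["position"]
    a=np.radians(yaw);Y=np.array([np.cos(a),np.sin(a),0]);Z=np.array([0,0,-1.]);X=np.cross(Y,Z)
    Rt=Ro.from_matrix(np.c_[X,Y,Z])
    d=np.array([x,y,z])-p
    print("t",s["time"],"p",p.round(4),"F",s["ft_force"].round(1),"g",round(s["grip_width"]*87,1))
    print("cur axes mm",(R.inv().apply(d)*1e3).round(1),"tgt axes mm",(Rt.inv().apply(d)*1e3).round(1),"rot rad",(R.inv()*Rt).as_rotvec().round(4))
if __name__=="__main__": go(*map(float,sys.argv[1:5]))
E
python3 go.py .4162 .2282 .10 75.45
```

```text
t 0.1 p [0.2671 0.5921 0.2326] F [0.3 0.9 0. ] g 87.0
cur axes mm [-285.5 -270.2  133.1] tgt axes mm [-235.7 -314.7  132.6] rot rad [-1.700e-03 -1.000e-04 -1.698e-01]
```

Call:
servo_tool([
  {"travel":[-0.028,-0.027,0.008],"angular":[0,0,0]},
  {"travel":[-0.028,-0.027,0.008],"angular":[0,0,0]},
  {"travel":[-0.028,-0.027,0.008],"angular":[0,0,0]},
  {"travel":[-0.028,-0.027,0.008],"angular":[0,0,0]},
  {"travel":[-0.028,-0.027,0.008],"angular":[0,0,0]},
], claw=0.06, squeeze=15)

```text
time: 0.6
position: [0.3397, 0.4101, 0.1928]
tool_rot: [-0.661, -3.071, 0.001]
ft_force: [0.4, 0.1, -0.5]
grip_width: 0.707
```

Call:
servo_tool([
  {"travel":[-0.028,-0.027,0.012],"angular":[0,0,0]},
  {"travel":[-0.028,-0.027,0.012],"angular":[0,0,0]},
  {"travel":[-0.028,-0.027,0.012],"angular":[0,0,0]},
  {"travel":[-0.028,-0.027,0.012],"angular":[0,0,0]},
  {"travel":[-0.028,-0.027,0.012],"angular":[0,0,0]},
])

```text
time: 1.1
position: [0.4117, 0.2296, 0.1329]
tool_rot: [-0.661, -3.071, -0.0]
ft_force: [0.8, -0.4, -0.4]
grip_width: 0.692
```

Call:
servo_tool([
  {"travel":[0,0,0],"angular":[0,0,-0.085]},
  {"travel":[0,0,0],"angular":[0,0,-0.085]},
  {"travel":[0,0,0],"angular":[0,0,0]},
])

```text
time: 1.4
position: [0.4114, 0.2307, 0.1332]
tool_rot: [-0.398, -3.116, 0.001]
ft_force: [-0.1, -1.1, 0.6]
grip_width: 0.689
```

```bash
python3 go.py .4162 .2282 .06 75.45
python3 - <<'E'
from h import *
crop(cv2.cvtColor(ctrl.get_image("top"),4),150,190,120,90,6,"pics/e1.png")
crop(cv2.cvtColor(ctrl.get_image("side"),4),210,130,80,70,8,"pics/e2.png")
E
```

```text
t 1.4 p [0.4114 0.2307 0.1332] F [-0.1 -1.1  0.6] g 59.9
cur axes mm [-5.4 -1.2 73.2] tgt axes mm [-5.3 -1.2 73.2] rot rad [-0.0004 -0.0005 -0.0004]
```

View pics/e2.png

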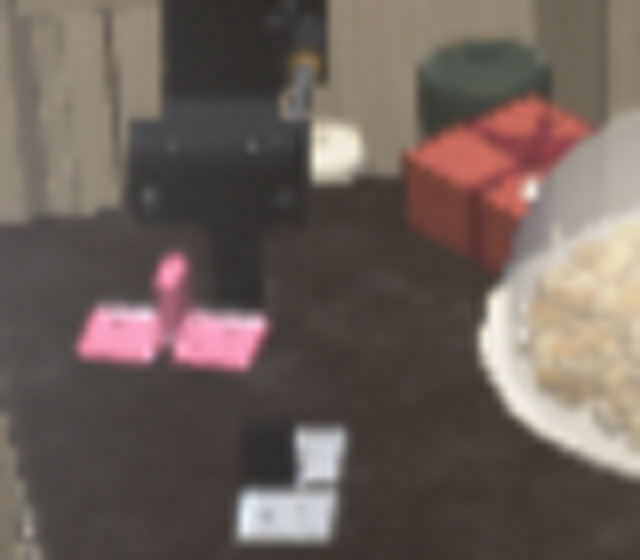

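View pics/e1.png

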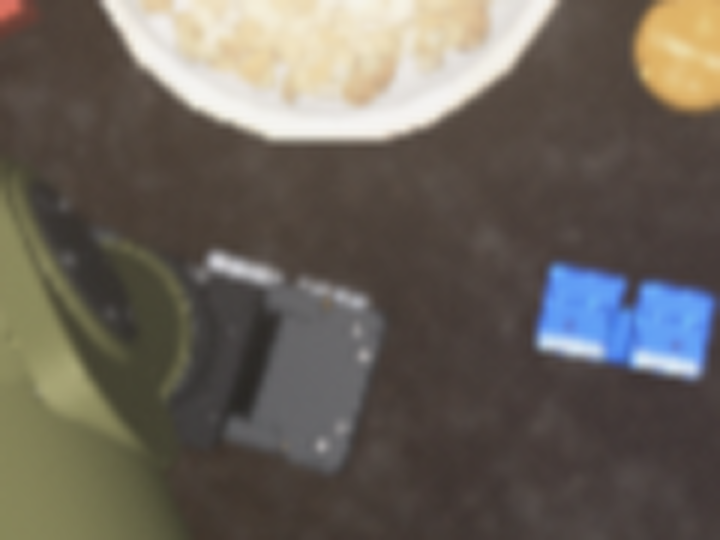

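Call:
servo_tool([
  {"travel":[-0.0053,-0.0012,0.03]},
  {"travel":[0,0,0.035]},
  {"travel":[0,0,0.025]},
  {"travel":[0,0,0.015]},
  {"travel":[0,0,0.003]},
])

```text
$.series[0]: bad value
```

Call:
servo_tool([
  {"travel":[0,0,0]},
  {"travel":[0,0,0]},
])

```text
$.series[0]: bad value
```

```bash
python3 go.py .4162 .2282 .022 75.45
python3 - <<'E'
from h import *
crop(cv2.cvtColor(ctrl.get_image("side"),4),210,150,60,45,12,"pics/e3.png")
E
```

```text
t 1.5 p [0.4114 0.2313 0.1334] F [ 0.2  0.7 -0.6] g 60.0
cur axes mm [ -5.5  -1.8 111.4] tgt axes mm [ -5.5  -1.8 111.4] rot rad [-0.0002 -0.0001 -0.0016]
```

View pics/e3.png

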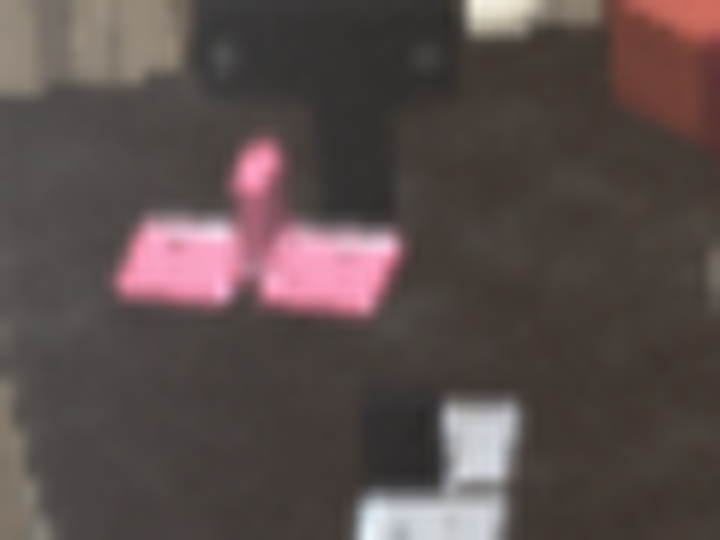

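Both fields are needed; the rows were refused. Repeat.

Call:
servo_tool([
  {"travel":[-0.0053,-0.0015,0.03],"angular":[0,0,0]},
  {"travel":[0,0,0.035],"angular":[0,0,0]},
  {"travel":[0,0,0.025],"angular":[0,0,0]},
  {"travel":[0,0,0.015],"angular":[0,0,0]},
  {"travel":[0,0,0.003],"angular":[0,0,0]},
])

```text
time: 2.05
position: [0.4147, 0.2278, 0.0236]
tool_rot: [-0.398, -3.113, 0.004]
ft_force: [0.0, -0.2, 0.3]
grip_width: 0.689
```

Call:
servo_tool([
  {"travel":[0,0,0],"angular":[0,0,0]},
  {"travel":[0,0,0],"angular":[0,0,0]},
])

```text
time: 2.25
position: [0.417, 0.2291, 0.0265]
tool_rot: [0.398, 3.115, 0.002]
ft_force: [0.2, 0.1, 0.4]
grip_width: 0.691
```

```bash
python3 go.py .4162 .2282 .022 75.45
python3 - <<'E'
from h import *
crop(cv2.cvtColor(ctrl.get_image("side"),4),210,150,80,60,10,"pics/e4.png")
E
```

```text
t 2.25 p [0.417  0.2291 0.0265] F [0.2 0.1 0.4] g 60.1
cur axes mm [ 0.6 -1.1  4.5] tgt axes mm [ 0.6 -1.1  4.5] rot rad [0.0014 0.0012 0.0001]
```

View pics/e4.png

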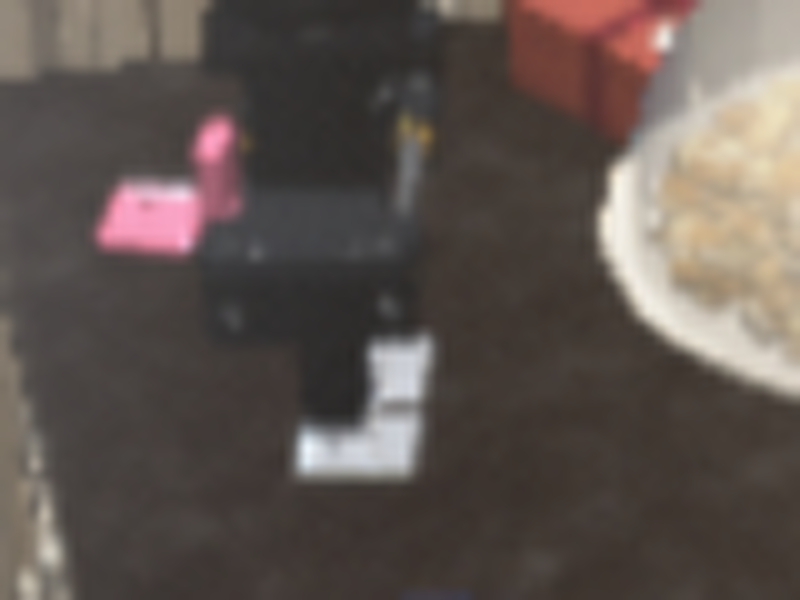

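Call:
servo_tool([
  {"travel":[0.0005,-0.001,0.003],"angular":[0,0,0]},
  {"travel":[0,0,0],"angular":[0,0,0]},
])

```text
time: 2.5
position: [0.4156, 0.2277, 0.0229]
tool_rot: [0.398, 3.116, 0.001]
ft_force: [-0.4, 0.4, -0.9]
grip_width: 0.693
```

Call:
servo_tool([
  {"travel":[0,0,0],"angular":[0,0,0]},
  {"travel":[0,0,0],"angular":[0,0,0]},
  {"travel":[0,0,0],"angular":[0,0,0]},
  {"travel":[0,0,0],"angular":[0,0,0]},
  {"travel":[0,0,0],"angular":[0,0,0]},
], claw=0.005, squeeze=25)

```text
time: 3.0
position: [0.4156, 0.2277, 0.0226]
tool_rot: [0.397, 3.116, 0.0]
ft_force: [-0.3, 0.2, 0.0]
grip_width: 0.32
```

Call:
servo_tool([
  {"travel":[0,0,-0.01],"angular":[0,0,0]},
  {"travel":[0,0,-0.03],"angular":[0,0,0]},
  {"travel":[0,0,-0.04],"angular":[0,0,0]},
  {"travel":[0,0,-0.02],"angular":[0,0,0]},
  {"travel":[0,0,0],"angular":[0,0,0]},
])

```text
time: 3.5
position: [0.4179, 0.2291, 0.1267]
tool_rot: [0.397, 3.111, 0.008]
ft_force: [0.9, 0.9, 0.1]
grip_width: 0.06
```

```bash
python3 go.py .424 -.198 .12 95.2
python3 - <<'E'
from h import *
crop(cv2.cvtColor(ctrl.get_image("side"),4),210,130,80,60,10,"pics/e5.png")
E
```

```text
t 3.5 p [0.4179 0.2291 0.1267] F [0.9 0.9 0.1] g 5.3
cur axes mm [-113.1 -411.9    4.8] tgt axes mm [  32.6 -425.9    6.7] rot rad [ 0.0051  0.0059 -0.3446]
```

View pics/e5.png

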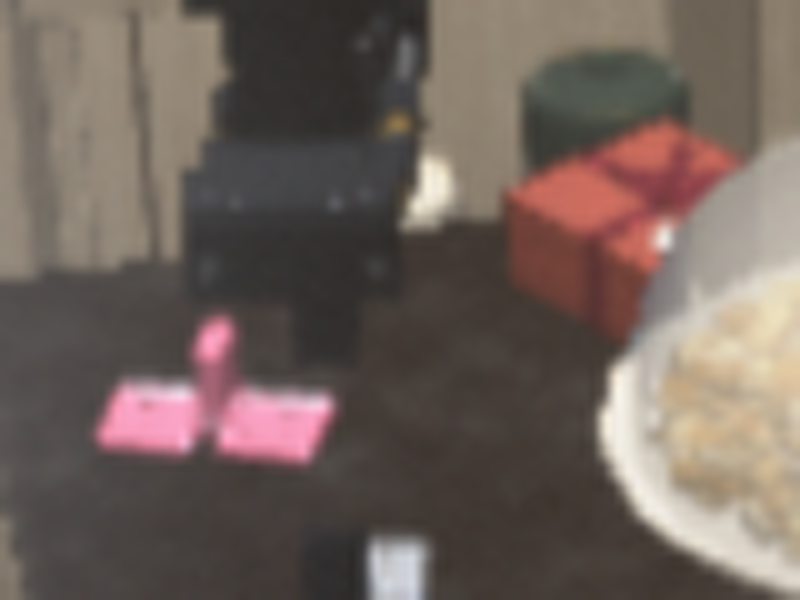

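Call:
servo_tool([
  {"travel":[0,0,0],"angular":[0,0,0]},
  {"travel":[0,0,0],"angular":[0,0,0]},
  {"travel":[0,0,0],"angular":[0,0,0]},
  {"travel":[0,0,0],"angular":[0,0,0]},
  {"travel":[0,0,0],"angular":[0,0,0]},
], claw=0.04)

```text
time: 4.05
position: [0.4153, 0.2275, 0.1221]
tool_rot: [-0.397, -3.116, 0.001]
ft_force: [0.2, -0.1, 0.1]
grip_width: 0.411
```

```bash
python3 go.py .4160 .228 .022 75.45
python3 - <<'E'
from h import *
crop(cv2.cvtColor(ctrl.get_image("side"),4),232,176,32,24,25,"pics/e6.png")
E
```

```text
t 4.05 p [0.4153 0.2275 0.1221] F [ 0.2 -0.1  0.1] g 35.7
cur axes mm [ -0.6   0.7 100.1] tgt axes mm [ -0.5   0.7 100.1] rot rad [-0.0007 -0.0005  0.0002]
```

View pics/e6.png

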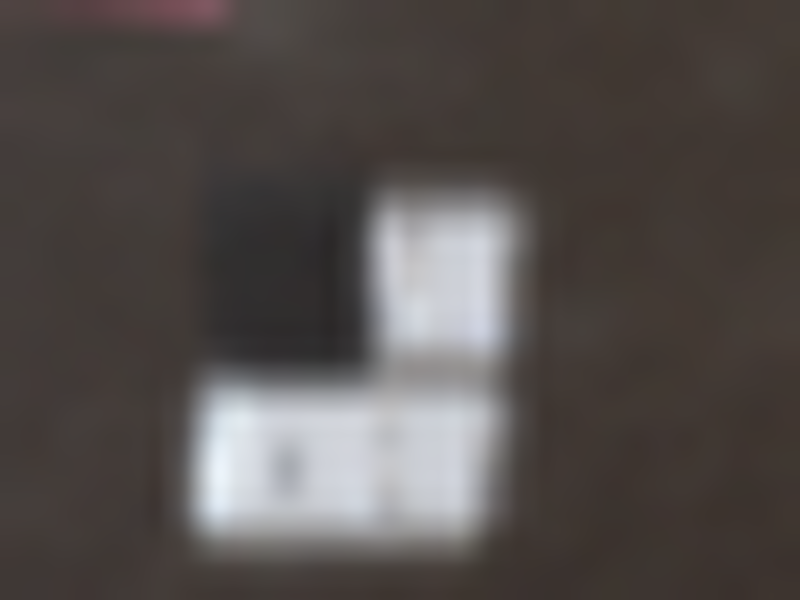

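Call:
servo_tool([
  {"travel":[-0.0005,0.0005,0.03],"angular":[0,0,0]},
  {"travel":[0,0,0.035],"angular":[0,0,0]},
  {"travel":[0,0,0.023],"angular":[0,0,0]},
  {"travel":[0,0,0.009],"angular":[0,0,0]},
  {"travel":[0,0,0.0025],"angular":[0,0,0]},
])

```text
time: 4.6
position: [0.4157, 0.2276, 0.0223]
tool_rot: [-0.397, -3.115, 0.002]
ft_force: [-0.2, 0.4, 0.5]
grip_width: 0.454
```

Call:
servo_tool([
  {"travel":[0,0,0],"angular":[0,0,0]},
  {"travel":[0,0,0],"angular":[0,0,0]},
])

```text
time: 4.8
position: [0.4172, 0.2287, 0.0243]
tool_rot: [0.397, 3.115, 0.003]
ft_force: [0.1, 0.1, 0.1]
grip_width: 0.456
```

Call:
servo_tool([
  {"travel":[0,0,0],"angular":[0,0,0]},
  {"travel":[0,0,0],"angular":[0,0,0]},
  {"travel":[0,0,0],"angular":[0,0,0]},
  {"travel":[0,0,0],"angular":[0,0,0]},
  {"travel":[0,0,0],"angular":[0,0,0]},
], claw=0.005, squeeze=25)

```text
time: 5.3
position: [0.4162, 0.2279, 0.0232]
tool_rot: [0.398, 3.116, -0.0]
ft_force: [-0.1, -1.5, 1.5]
grip_width: 0.137
```

Call:
servo_tool([
  {"travel":[0,0,0],"angular":[0,0,0]},
  {"travel":[0,0,0],"angular":[0,0,0]},
  {"travel":[0,0,0],"angular":[0,0,0]},
])

```text
time: 5.6
position: [0.4162, 0.2279, 0.0232]
tool_rot: [-0.398, -3.116, 0.0]
ft_force: [-1.3, -1.1, 3.3]
grip_width: 0.138
```

Call:
servo_tool([
  {"travel":[0,0,-0.01],"angular":[0,0,0]},
  {"travel":[0,0,-0.03],"angular":[0,0,0]},
  {"travel":[0,0,-0.04],"angular":[0,0,0]},
  {"travel":[0,0,-0.03],"angular":[0,0,0]},
  {"travel":[0,0,0],"angular":[0,0,0]},
])

```text
time: 6.1
position: [0.419, 0.2299, 0.138]
tool_rot: [0.397, 3.109, 0.01]
ft_force: [1.3, 0.0, -1.4]
grip_width: 0.133
```

```bash
python3 - <<'E'
from fit import *
T=lambda p:px(p,280,215,10); S=lambda p:px(p,210,220,8)
sh=np.array([.4331,-.1974]);a=.0908;R=np.array([[np.cos(a),-np.sin(a)],[np.sin(a),np.cos(a)]])
for n,q,z in (("top",T((465,248)),.0265),("side",S((535,297)),.0255),("top",T((188,300)),.063),("side",S((435,82)),.063),("top",T((398,250)),.022),("top",T((505,245)),.022)):
    print(n,((back(n,*q,z)[:2]-sh)@R*1e3).round(1))
for y in (-.012,0,.01): print(y,sh+R@np.array([-.0091,y]))
E
python3 go.py .4240 -.1982 .12 95.2;python3 - <<'E'
from h import *
crop(cv2.cvtColor(ctrl.get_image("side"),4),210,130,80,60,10,"pics/e7.png")
E
```

```text
top [11.  -3.5]
side [11.5 -5.8]
top [-0.1 90.1]
side [ 2.1 89.6]
top [11.9 17.8]
top [ 11.2 -17.3]
-0.012 [ 0.42512559 -0.21017571]
0 [ 0.42403749 -0.19822515]
0.01 [ 0.42313073 -0.18826634]
t 6.1 p [0.419  0.2299 0.138 ] F [ 1.3  0.  -1.4] g 11.6
cur axes mm [-112.2 -413.3   15.6] tgt axes mm [  33.8 -426.8   18. ] rot rad [ 0.0063  0.0072 -0.3446]
```

View pics/e7.png

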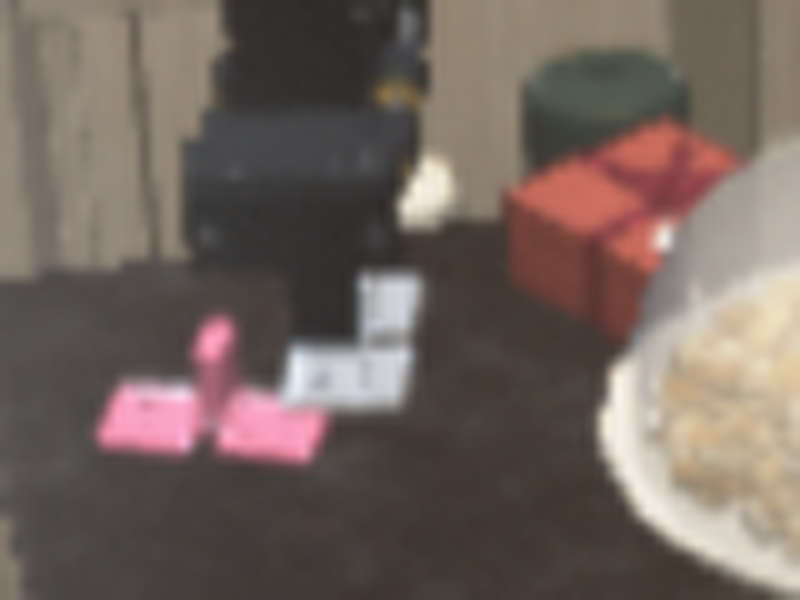

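Call:
servo_tool([
  {"travel":[0,0,0],"angular":[0,0,-0.11]},
  {"travel":[0,0,0],"angular":[0,0,-0.12]},
  {"travel":[0,0,0],"angular":[0,0,-0.1146]},
  {"travel":[-0.001,-0.03,0],"angular":[0,0,0]},
  {"travel":[-0.001,-0.04,0],"angular":[0,0,0]},
])

```text
time: 6.65
position: [0.4232, 0.159, 0.1315]
tool_rot: [0.15, -3.136, 0.002]
ft_force: [0.8, -1.0, -0.7]
grip_width: 0.134
```

Call:
servo_tool([
  {"travel":[-0.001,-0.045,0],"angular":[0,0,0]},
  {"travel":[-0.001,-0.045,0],"angular":[0,0,0]},
  {"travel":[0,-0.045,0],"angular":[0,0,0]},
  {"travel":[0.003,-0.045,0],"angular":[0,0,0]},
  {"travel":[0.006,-0.045,0],"angular":[0,0,0]},
])

```text
time: 7.15
position: [0.4369, -0.0679, 0.1318]
tool_rot: [0.143, -3.137, 0.0]
ft_force: [0.2, -0.8, -0.6]
grip_width: 0.139
```

Call:
servo_tool([
  {"travel":[0.007,-0.04,0],"angular":[0,0,0]},
  {"travel":[0.007,-0.04,0],"angular":[0,0,0]},
  {"travel":[0.006,-0.035,0],"angular":[0,0,0]},
  {"travel":[0.003,-0.02,0],"angular":[0,0,0]},
  {"travel":[0,0,0],"angular":[0,0,0]},
])

```text
time: 7.65
position: [0.4255, -0.2059, 0.1319]
tool_rot: [0.134, -3.136, 0.002]
ft_force: [0.2, 0.3, -1.7]
grip_width: 0.135
```

```bash
python3 go.py .4252 -.2112 .09 95.2
```

```text
t 7.65 p [ 0.4255 -0.2059  0.1319] F [ 0.2  0.3 -1.7] g 11.8
cur axes mm [ 0.6 -5.2 41.9] tgt axes mm [ 0.8 -5.3 41.9] rot rad [-0.0011 -0.0024 -0.0056]
```

Call:
servo_tool([
  {"travel":[0.0008,-0.005,0.02],"angular":[0,0,-0.005]},
  {"travel":[0,0,0.025],"angular":[0,0,0]},
  {"travel":[0,0,0.012],"angular":[0,0,0]},
  {"travel":[0,0,0],"angular":[0,0,0]},
  {"travel":[0,0,0],"angular":[0,0,0]},
])

```text
time: 8.15
position: [0.427, -0.2073, 0.0761]
tool_rot: [0.152, -3.137, -0.0]
ft_force: [1.2, 0.3, -0.8]
grip_width: 0.14
```

```bash
python3 go.py .4252 -.2112 .055 95.2;python3 - <<'E'
from h import *
crop(cv2.cvtColor(ctrl.get_image("side"),4),230,200,80,60,10,"pics/f1.png")
crop(cv2.cvtColor(ctrl.get_image("top"),4),280,205,80,60,10,"pics/f2.png")
E
```

```text
t 8.15 p [ 0.427  -0.2073  0.0761] F [ 1.2  0.3 -0.8] g 12.2
cur axes mm [ 2.2 -3.7 21.1] tgt axes mm [ 2.2 -3.7 21.1] rot rad [ 0.0001 -0.0005  0.0059]
```

View pics/f1.png

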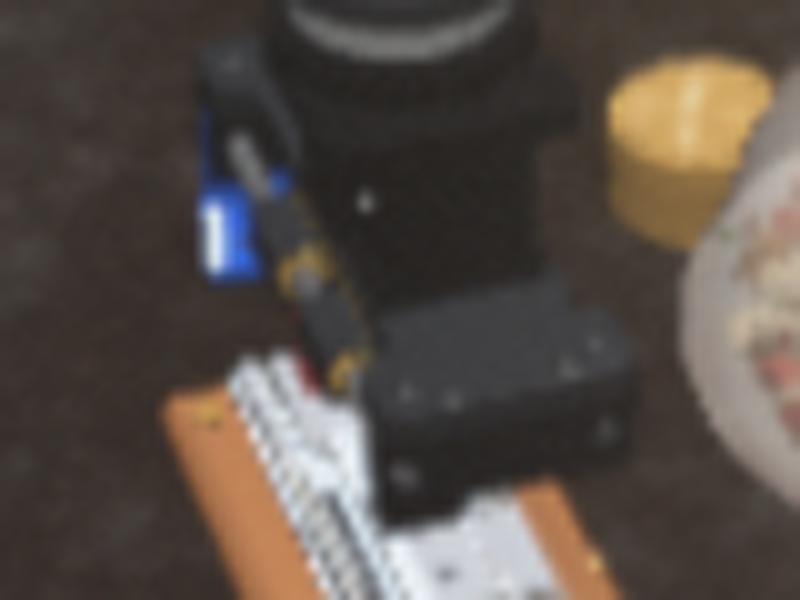

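View pics/f2.png

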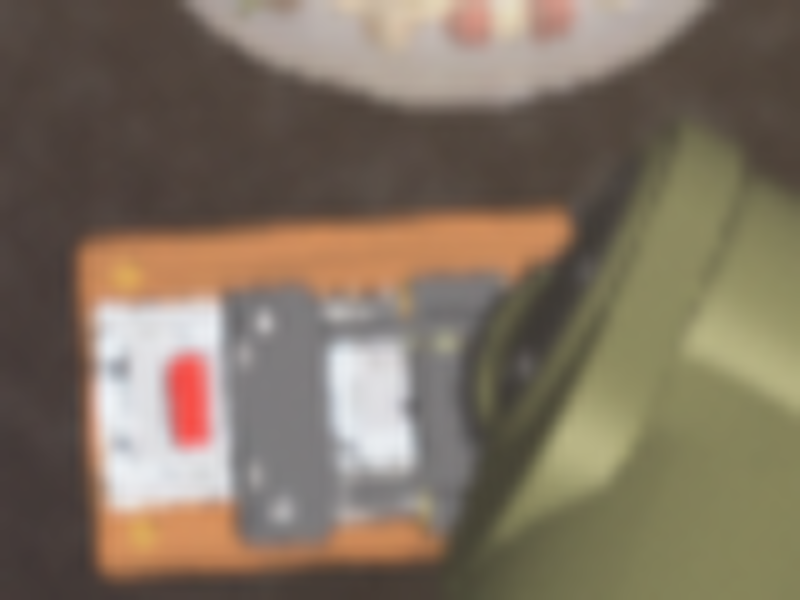

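Call:
servo_tool([
  {"travel":[0,0,0],"angular":[0,0,0]},
  {"travel":[0,0,0],"angular":[0,0,0]},
])

```text
time: 8.45
position: [0.4275, -0.2079, 0.0767]
tool_rot: [-0.151, 3.136, -0.0]
ft_force: [-0.5, 0.3, -1.0]
grip_width: 0.138
```

```bash
python3 go.py .4252 -.2112 .055 95.2
```

```text
t 8.45 p [ 0.4275 -0.2079  0.0767] F [-0.5  0.3 -1. ] g 12.0
cur axes mm [ 2.6 -3.1 21.7] tgt axes mm [ 2.6 -3.1 21.7] rot rad [-0.0001  0.0015  0.0052]
```

Call:
servo_tool([
  {"travel":[0.0026,-0.003,0],"angular":[0,0,0.005]},
  {"travel":[0,0,0.008],"angular":[0,0,0]},
  {"travel":[0,0,0.006],"angular":[0,0,0]},
  {"travel":[0,0,0.002],"angular":[0,0,0]},
  {"travel":[0,0,0],"angular":[0,0,0]},
])

```text
time: 8.95
position: [0.4241, -0.211, 0.0594]
tool_rot: [0.142, -3.137, -0.0]
ft_force: [-0.1, -0.5, -0.6]
grip_width: 0.129
```

```bash
python3 go.py .4252 -.2112 .050 95.2
```

```text
t 8.95 p [ 0.4241 -0.211   0.0594] F [-0.1 -0.5 -0.6] g 11.2
cur axes mm [-1.1 -0.3  9.4] tgt axes mm [-1.1 -0.3  9.4] rot rad [ 0.0002 -0.0014 -0.    ]
```

Call:
servo_tool([
  {"travel":[-0.0006,0,0.002],"angular":[0,0,0]},
  {"travel":[0,0,0.002],"angular":[0,0,0]},
  {"travel":[0,0,0.002],"angular":[0,0,0]},
  {"travel":[0,0,0],"angular":[0,0,0]},
])

```text
time: 9.35
position: [0.4251, -0.2109, 0.0538]
tool_rot: [0.143, -3.138, -0.0]
ft_force: [0.7, -0.0, -1.7]
grip_width: 0.133
```

Call:
servo_tool([
  {"travel":[0,0,0.001],"angular":[0,0,0]},
  {"travel":[0,0,0],"angular":[0,0,0]},
  {"travel":[0,0,0],"angular":[0,0,0]},
])

```text
time: 9.65
position: [0.4253, -0.211, 0.0531]
tool_rot: [-0.143, 3.138, 0.0]
ft_force: [-0.2, -0.1, -0.8]
grip_width: 0.133
```

Call:
servo_tool([
  {"travel":[0,0,0.001],"angular":[0,0,0]},
  {"travel":[0,0,0],"angular":[0,0,0]},
  {"travel":[0,0,0],"angular":[0,0,0]},
])

```text
time: 9.95
position: [0.4252, -0.211, 0.052]
tool_rot: [-0.143, 3.138, 0.0]
ft_force: [0.9, -0.4, -1.2]
grip_width: 0.137
```

Call:
servo_tool([
  {"travel":[0,0,0.001],"angular":[0,0,0]},
  {"travel":[0,0,0],"angular":[0,0,0]},
  {"travel":[0,0,0],"angular":[0,0,0]},
])

```text
time: 10.25
position: [0.4252, -0.211, 0.051]
tool_rot: [-0.143, 3.138, 0.0]
ft_force: [-0.8, 0.7, -0.4]
grip_width: 0.139
```

Call:
servo_tool([
  {"travel":[0,0,0.001],"angular":[0,0,0]},
  {"travel":[0,0,0],"angular":[0,0,0]},
  {"travel":[0,0,0],"angular":[0,0,0]},
])

```text
time: 10.55
position: [0.4252, -0.211, 0.05]
tool_rot: [-0.142, 3.138, 0.0]
ft_force: [0.3, 0.3, -0.5]
grip_width: 0.138
```

Call:
servo_tool([
  {"travel":[0,0,0.0005],"angular":[0,0,0]},
  {"travel":[0,0,0],"angular":[0,0,0]},
  {"travel":[0,0,0],"angular":[0,0,0]},
])

```text
time: 10.85
position: [0.4253, -0.2111, 0.0497]
tool_rot: [-0.142, 3.138, 0.0]
ft_force: [-0.6, 0.6, 1.2]
grip_width: 0.133
```

Call:
servo_tool([
  {"travel":[0,0,0.0005],"angular":[0,0,0]},
  {"travel":[0,0,0],"angular":[0,0,0]},
])

```text
time: 11.05
position: [0.4254, -0.2111, 0.0495]
tool_rot: [-0.142, 3.138, 0.0]
ft_force: [-1.6, 1.2, 5.3]
grip_width: 0.135
```

Call:
servo_tool([
  {"travel":[0,0,0.0003],"angular":[0,0,0]},
  {"travel":[0,0,0],"angular":[0,0,0]},
])

```text
time: 11.25
position: [0.4254, -0.2111, 0.0494]
tool_rot: [-0.143, 3.138, 0.001]
ft_force: [-2.1, 0.6, 7.5]
grip_width: 0.136
```

Call:
servo_tool([
  {"travel":[0,0,-0.0004],"angular":[0,0,0]},
  {"travel":[0,0,0],"angular":[0,0,0]},
])

```text
time: 11.45
position: [0.4254, -0.2111, 0.0495]
tool_rot: [-0.143, 3.138, 0.0]
ft_force: [-2.5, 1.0, 5.8]
grip_width: 0.137
```

Call:
servo_tool([
  {"travel":[0,0.001,0],"angular":[0,0,0]},
  {"travel":[0,0.001,0],"angular":[0,0,0]},
])

```text
time: 11.65
position: [0.4254, -0.2104, 0.0495]
tool_rot: [-0.141, 3.137, -0.003]
ft_force: [0.2, -3.2, 3.8]
grip_width: 0.143
```

Call:
servo_tool([
  {"travel":[0,0.001,0],"angular":[0,0,0]},
  {"travel":[0,0.001,0],"angular":[0,0,0]},
])

```text
time: 11.85
position: [0.4255, -0.2075, 0.0494]
tool_rot: [-0.142, 3.137, -0.002]
ft_force: [-0.5, -3.5, 3.0]
grip_width: 0.135
```

Call:
servo_tool([
  {"travel":[0,0.0007,0],"angular":[0,0,0]},
  {"travel":[0,0.0007,0],"angular":[0,0,0]},
])

```text
time: 12.05
position: [0.4246, -0.2047, 0.0488]
tool_rot: [0.143, -3.138, -0.002]
ft_force: [-0.7, 1.1, -1.5]
grip_width: 0.135
```

Call:
servo_tool([
  {"travel":[0,0.0007,0],"angular":[0,0,0]},
  {"travel":[0,0.0007,0],"angular":[0,0,0]},
])

```text
time: 12.25
position: [0.4238, -0.2031, 0.0484]
tool_rot: [0.144, -3.137, -0.002]
ft_force: [0.7, -0.3, -0.1]
grip_width: 0.13
```

Call:
servo_tool([
  {"travel":[0,0.0007,0],"angular":[0,0,0]},
  {"travel":[0,0.0007,0],"angular":[0,0,0]},
])

```text
time: 12.45
position: [0.4242, -0.2024, 0.0489]
tool_rot: [0.143, -3.138, -0.001]
ft_force: [-0.1, 0.5, -0.9]
grip_width: 0.135
```

Call:
servo_tool([
  {"travel":[0,-0.0006,0],"angular":[0,0,0]},
  {"travel":[0,0,0.001],"angular":[0,0,0]},
  {"travel":[0,0,0],"angular":[0,0,0]},
])

```text
time: 12.75
position: [0.4245, -0.2034, 0.048]
tool_rot: [0.142, -3.138, -0.0]
ft_force: [0.5, -0.0, -1.2]
grip_width: 0.138
```

Call:
servo_tool([
  {"travel":[0,0,0.0008],"angular":[0,0,0]},
  {"travel":[0,0,0],"angular":[0,0,0]},
])

```text
time: 12.95
position: [0.4245, -0.2035, 0.0472]
tool_rot: [0.142, -3.138, -0.0]
ft_force: [0.7, 0.1, -0.0]
grip_width: 0.136
```

Notch is over the pin (2 mm below ride height, no force). Continue down.

Call:
servo_tool([
  {"travel":[0,0,0.0008],"angular":[0,0,0]},
  {"travel":[0,0,0],"angular":[0,0,0]},
])

```text
time: 13.15
position: [0.4245, -0.2034, 0.0465]
tool_rot: [0.143, -3.138, -0.0]
ft_force: [-0.1, 0.1, -1.2]
grip_width: 0.135
```

Call:
servo_tool([
  {"travel":[0,0,0.0008],"angular":[0,0,0]},
  {"travel":[0,0,0],"angular":[0,0,0]},
])

```text
time: 13.35
position: [0.4245, -0.2034, 0.0457]
tool_rot: [0.143, -3.138, -0.0]
ft_force: [0.2, -0.2, -1.5]
grip_width: 0.134
```

Call:
servo_tool([
  {"travel":[0,0,0.0005],"angular":[0,0,0]},
  {"travel":[0,0,0],"angular":[0,0,0]},
])

```text
time: 13.55
position: [0.4246, -0.2035, 0.0453]
tool_rot: [-0.143, 3.138, -0.0]
ft_force: [1.0, -1.2, -1.0]
grip_width: 0.137
```

Call:
servo_tool([
  {"travel":[0,0,0.0004],"angular":[0,0,0]},
  {"travel":[0,0,0],"angular":[0,0,0]},
])

```text
time: 13.75
position: [0.4246, -0.2035, 0.0452]
tool_rot: [-0.143, 3.138, 0.001]
ft_force: [-1.0, 0.7, 4.2]
grip_width: 0.135
```

Call:
servo_tool([
  {"travel":[0,0,0],"angular":[0,0,0]},
  {"travel":[0,0,0],"angular":[0,0,0]},
  {"travel":[0,0,0],"angular":[0,0,0]},
  {"travel":[0,0,0],"angular":[0,0,0]},
], claw=0.035)

```text
time: 14.15
position: [0.4245, -0.2034, 0.0448]
tool_rot: [-0.143, 3.138, 0.0]
ft_force: [0.0, -0.1, -0.5]
grip_width: 0.371
```

Call:
servo_tool([
  {"travel":[0,0,-0.01],"angular":[0,0,0]},
  {"travel":[0,0,-0.03],"angular":[0,0,0]},
  {"travel":[0,0,-0.04],"angular":[0,0,0]},
  {"travel":[0,0,-0.02],"angular":[0,0,0]},
  {"travel":[0,0,0],"angular":[0,0,0]},
])

```text
time: 14.65
position: [0.4269, -0.2044, 0.1486]
tool_rot: [-0.142, 3.131, -0.002]
ft_force: [0.8, 0.5, -0.1]
grip_width: 0.402
```

```bash
python3 go.py .4248 -.1076 .10 95.2;python3 - <<'E'
from h import *
crop(cv2.cvtColor(ctrl.get_image("side"),4),230,215,80,60,10,"pics/g1.png")
crop(cv2.cvtColor(ctrl.get_image("top"),4),280,215,80,60,10,"pics/g2.png")
E
```

```text
t 14.65 p [ 0.4269 -0.2044  0.1486] F [ 0.8  0.5 -0.1] g 34.9
cur axes mm [-6.3 96.6 48.5] tgt axes mm [-6.7 96.6 48.6] rot rad [-0.0013  0.0072 -0.0001]
```

View pics/g1.png

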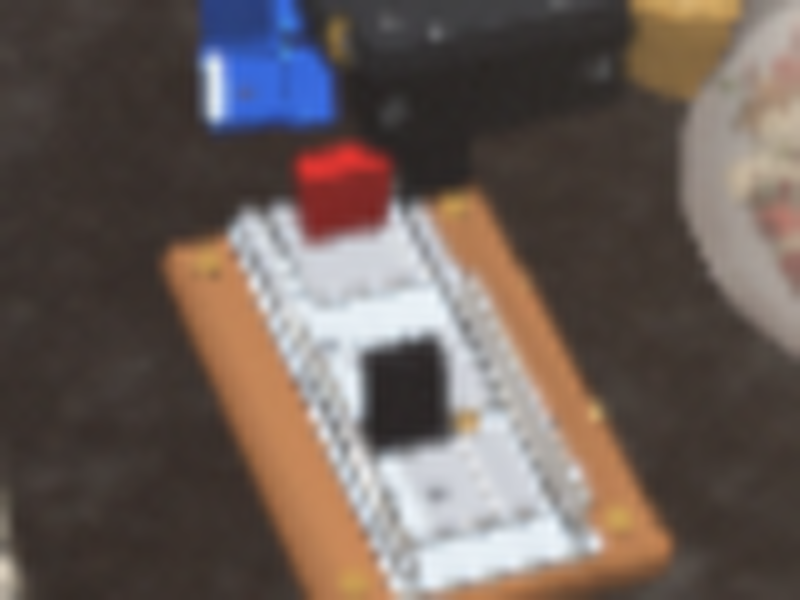

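View pics/g2.png

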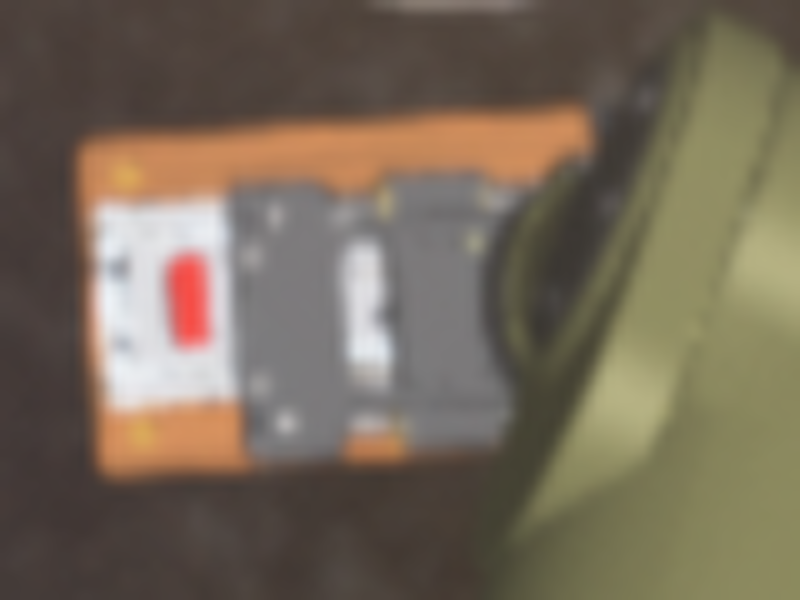

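Call:
servo_tool([
  {"travel":[-0.002,0.03,0],"angular":[0,0,0]},
  {"travel":[-0.003,0.04,0],"angular":[0,0,0]},
  {"travel":[-0.001,0.026,0.02],"angular":[0,0,0]},
  {"travel":[0,0,0.02],"angular":[0,0,0]},
  {"travel":[0,0,0],"angular":[0,0,0]},
])

```text
time: 15.25
position: [0.4186, -0.1063, 0.1015]
tool_rot: [0.145, -3.131, -0.0]
ft_force: [-0.7, -0.6, -0.4]
grip_width: 0.403
```

Call:
servo_tool([
  {"travel":[0,0,0],"angular":[0,0,0]},
  {"travel":[0,0,0],"angular":[0,0,0]},
])

```text
time: 15.45
position: [0.4221, -0.1081, 0.1053]
tool_rot: [-0.14, 3.138, -0.001]
ft_force: [-1.3, 0.1, 0.3]
grip_width: 0.404
```

```bash
python3 go.py .4249 -.1078 .048 95.2;python3 - <<'E'
from h import *
crop(cv2.cvtColor(ctrl.get_image("side"),4),230,195,80,60,10,"pics/g3.png")
E
```

```text
t 15.45 p [ 0.4221 -0.1081  0.1053] F [-1.3  0.1  0.3] g 35.1
cur axes mm [-2.8  0.1 57.3] tgt axes mm [-2.8  0.1 57.3] rot rad [-0.0004  0.0005 -0.0014]
```

View pics/g3.png

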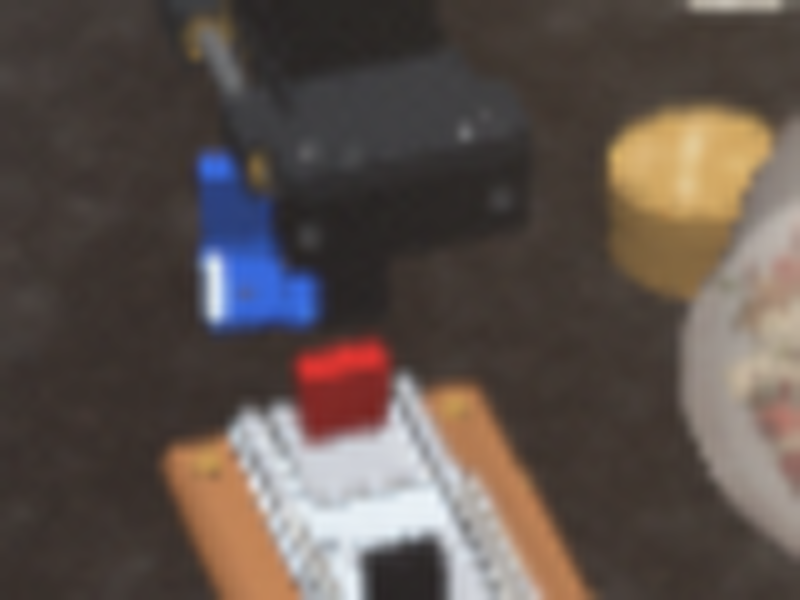

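Call:
servo_tool([
  {"travel":[-0.0025,0,0.02],"angular":[0,0,0]},
  {"travel":[0,0,0.018],"angular":[0,0,0]},
  {"travel":[0,0,0.012],"angular":[0,0,0]},
  {"travel":[0,0,0.004],"angular":[0,0,0]},
  {"travel":[0,0,0],"angular":[0,0,0]},
])

```text
time: 16.0
position: [0.4242, -0.1073, 0.0508]
tool_rot: [0.142, -3.138, 0.0]
ft_force: [-0.2, 0.4, 0.5]
grip_width: 0.405
```

Call:
servo_tool([
  {"travel":[0,0,0],"angular":[0,0,0]},
  {"travel":[0,0,0],"angular":[0,0,0]},
])

```text
time: 16.2
position: [0.425, -0.1072, 0.0516]
tool_rot: [-0.142, 3.137, 0.0]
ft_force: [-0.4, -0.4, -1.2]
grip_width: 0.403
```

```bash
python3 go.py .4249 -.1078 .048 95.2
```

```text
t 16.2 p [ 0.425  -0.1072  0.0516] F [-0.4 -0.4 -1.2] g 35.1
cur axes mm [ 0.2 -0.6  3.6] tgt axes mm [ 0.1 -0.6  3.6] rot rad [ 0.      0.0016 -0.    ]
```

Call:
servo_tool([
  {"travel":[0,0,0.0025],"angular":[0,0,0]},
  {"travel":[0,0,0],"angular":[0,0,0]},
])

```text
time: 16.4
position: [0.4243, -0.107, 0.0484]
tool_rot: [-0.143, 3.138, 0.0]
ft_force: [0.1, 0.2, -0.1]
grip_width: 0.408
```

Call:
servo_tool([
  {"travel":[0,0,0],"angular":[0,0,0]},
  {"travel":[0,0,0],"angular":[0,0,0]},
  {"travel":[0,0,0],"angular":[0,0,0]},
  {"travel":[0,0,0],"angular":[0,0,0]},
  {"travel":[0,0,0],"angular":[0,0,0]},
], claw=0.005, squeeze=15)

```text
time: 16.9
position: [0.4244, -0.1075, 0.0484]
tool_rot: [-0.142, 3.138, -0.001]
ft_force: [0.9, -1.7, -0.5]
grip_width: 0.134
```

Call:
servo_tool([
  {"travel":[0,0,0],"angular":[0,0,0]},
  {"travel":[0,0,0],"angular":[0,0,0]},
])

```text
time: 17.1
position: [0.4244, -0.1074, 0.0484]
tool_rot: [-0.142, 3.138, -0.001]
ft_force: [0.1, -2.3, -0.4]
grip_width: 0.135
```

```bash
python3 go.py .4249 -.1078 .048 95.2
```

```text
t 17.1 p [ 0.4244 -0.1074  0.0484] F [ 0.1 -2.3 -0.4] g 11.8
cur axes mm [-0.5 -0.4  0.4] tgt axes mm [-0.5 -0.4  0.4] rot rad [-0.0003  0.0002 -0.0002]
```

Call:
servo_tool([
  {"travel":[0,-0.004,0],"angular":[0,0,0]},
  {"travel":[0,-0.004,0],"angular":[0,0,0]},
  {"travel":[0,-0.004,0],"angular":[0,0,0]},
])

```text
time: 17.4
position: [0.4254, -0.1187, 0.0484]
tool_rot: [0.143, -3.138, -0.002]
ft_force: [-0.7, 2.4, 1.9]
grip_width: 0.137
```

Call:
servo_tool([
  {"travel":[0,-0.004,0],"angular":[0,0,0]},
  {"travel":[0,-0.004,0],"angular":[0,0,0]},
])

```text
time: 17.6
position: [0.4261, -0.1272, 0.0484]
tool_rot: [-0.143, 3.138, 0.001]
ft_force: [-0.3, 2.8, 1.7]
grip_width: 0.134
```

Call:
servo_tool([
  {"travel":[0,-0.003,0],"angular":[0,0,0]},
  {"travel":[0,-0.003,0],"angular":[0,0,0]},
])

```text
time: 17.8
position: [0.4267, -0.1332, 0.0484]
tool_rot: [-0.142, 3.138, 0.0]
ft_force: [-1.3, 2.6, 2.1]
grip_width: 0.136
```

```bash
python3 go.py .4283 -.1436 .048 95.2
```

```text
t 17.8 p [ 0.4267 -0.1332  0.0484] F [-1.3  2.6  2.1] g 11.8
cur axes mm [ -0.6 -10.5   0.4] tgt axes mm [ -0.6 -10.5   0.4] rot rad [ 0.0001  0.0001 -0.    ]
```

Smooth, friction ≈2 N only. Continue to the stop.

Call:
servo_tool([
  {"travel":[0,-0.003,0],"angular":[0,0,0]},
  {"travel":[0,-0.003,0],"angular":[0,0,0]},
])

```text
time: 18.0
position: [0.4272, -0.1392, 0.0484]
tool_rot: [-0.143, 3.138, 0.0]
ft_force: [-1.0, 2.0, 1.9]
grip_width: 0.137
```

Call:
servo_tool([
  {"travel":[0,-0.002,0],"angular":[0,0,0]},
  {"travel":[0,-0.001,0],"angular":[0,0,0]},
])

```text
time: 18.2
position: [0.4275, -0.1422, 0.0484]
tool_rot: [-0.142, 3.138, -0.0]
ft_force: [0.8, 3.1, 2.0]
grip_width: 0.135
```

Call:
servo_tool([
  {"travel":[0,-0.001,0],"angular":[0,0,0]},
  {"travel":[0,0,0],"angular":[0,0,0]},
])

```text
time: 18.4
position: [0.4276, -0.1432, 0.0484]
tool_rot: [-0.142, 3.138, -0.0]
ft_force: [-0.6, 1.4, 1.7]
grip_width: 0.141
```

Call:
servo_tool([
  {"travel":[0,-0.001,0],"angular":[0,0,0]},
  {"travel":[0,0,0],"angular":[0,0,0]},
])

```text
time: 18.6
position: [0.4276, -0.1436, 0.0484]
tool_rot: [0.143, -3.138, -0.001]
ft_force: [-0.2, 3.6, 2.7]
grip_width: 0.137
```

Call:
servo_tool([
  {"travel":[0,-0.001,0],"angular":[0,0,0]},
  {"travel":[0,0,0],"angular":[0,0,0]},
])

```text
time: 18.8
position: [0.4277, -0.1437, 0.0484]
tool_rot: [0.143, -3.138, -0.003]
ft_force: [-0.2, 6.1, 4.7]
grip_width: 0.132
```

Call:
servo_tool([
  {"travel":[0,-0.0005,0],"angular":[0,0,0]},
  {"travel":[0,0,0],"angular":[0,0,0]},
])

```text
time: 19.0
position: [0.4277, -0.1437, 0.0484]
tool_rot: [0.144, -3.138, -0.004]
ft_force: [-2.1, 6.2, 4.6]
grip_width: 0.138
```

Call:
servo_tool([
  {"travel":[0,0,0],"angular":[0,0,0]},
  {"travel":[0,0,0],"angular":[0,0,0]},
  {"travel":[0,0,0],"angular":[0,0,0]},
  {"travel":[0,0,0],"angular":[0,0,0]},
  {"travel":[0,0,0],"angular":[0,0,0]},
], claw=0.035)

```text
time: 19.5
position: [0.4278, -0.1458, 0.0483]
tool_rot: [-0.142, 3.138, -0.001]
ft_force: [0.1, 0.0, 0.7]
grip_width: 0.395
```

Call:
servo_tool([
  {"travel":[0,0,-0.01],"angular":[0,0,0]},
  {"travel":[0,0,-0.03],"angular":[0,0,0]},
  {"travel":[0,0,-0.04],"angular":[0,0,0]},
  {"travel":[0,0,-0.04],"angular":[0,0,0]},
  {"travel":[0,0,-0.03],"angular":[0,0,0]},
])

```text
time: 20.0
position: [0.4284, -0.146, 0.2017]
tool_rot: [-0.141, 3.135, -0.001]
ft_force: [0.6, -0.1, -0.8]
grip_width: 0.404
```

Call:
servo_tool([
  {"travel":[0,0.04,0],"angular":[0,0,0]},
  {"travel":[0,0.045,0],"angular":[0,0,0]},
  {"travel":[-0.01,0.045,0],"angular":[0,0,0]},
  {"travel":[0,0.045,0],"angular":[0,0,0]},
  {"travel":[0,0,0],"angular":[0,0,0]},
])

```text
time: 20.5
position: [0.4212, 0.0356, 0.199]
tool_rot: [-0.157, 3.137, 0.002]
ft_force: [0.6, 0.2, -0.2]
grip_width: 0.403
```

```bash
python3 go.py .4283 -.1436 .048 95.2;python3 - <<'E'
from h import *
s=cv2.cvtColor(ctrl.get_image("side"),4);t=cv2.cvtColor(ctrl.get_image("top"),4)
crop(s,230,225,80,60,10,"pics/h1.png")
crop(t,280,215,80,60,10,"pics/h2.png")
cv2.imwrite("pics/h3.png",t);cv2.imwrite("pics/h4.png",s)
E
```

```text
t 20.5 p [0.4212 0.0356 0.199 ] F [ 0.6  0.2 -0.2] g 35.0
cur axes mm [  11.  -179.2  150.8] tgt axes mm [   9.2 -179.1  151. ] rot rad [0.0013 0.0008 0.0093]
```

View pics/h1.png

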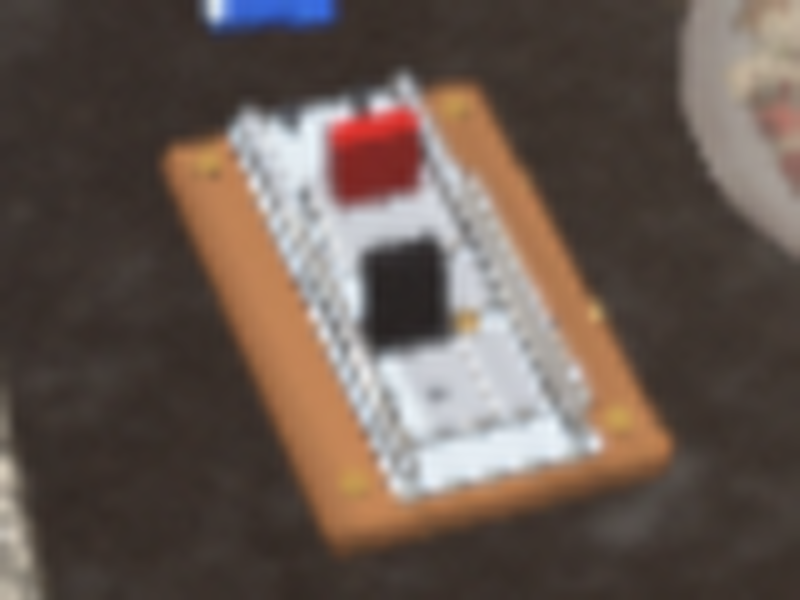

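View pics/h2.png

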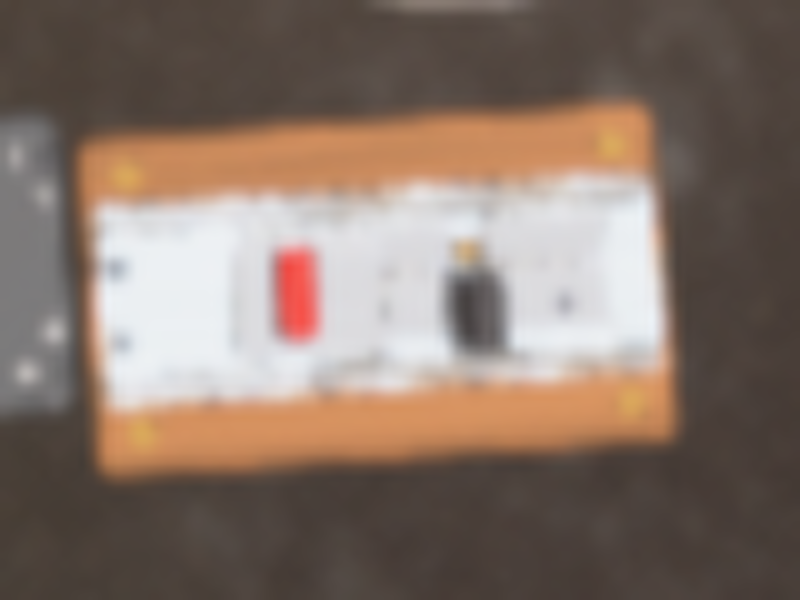

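View pics/h3.png

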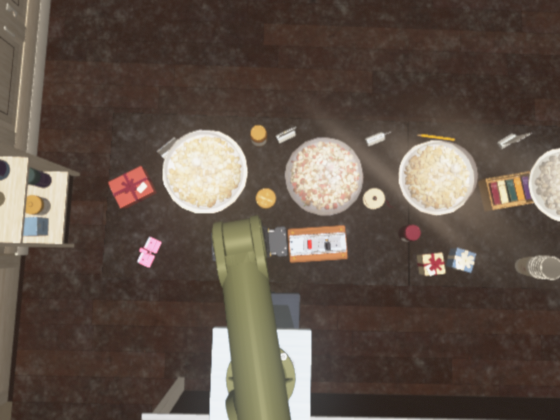

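Run:
```python
from fit import *
sh=np.array([.4331,-.1974]);a=.0908;R=np.array([[np.cos(a),-np.sin(a)],[np.sin(a),np.cos(a)]])
for q in ((188,300),(297,293)): print(((back("top",*px(q,280,215,10),.063)[:2]-sh)@R*1e3).round(1))
for p in ((.4244,-.1074),(.4277,-.1437)): print(((np.array(p)-sh)@R*1e3).round(1))
```

```text
[-0.1 90.1]
[-0.1 55.6]
[-0.5 90.4]
[-0.5 54. ]
```

Run:
```python
from fit import *
sh=np.array([.4331,-.1974]);a=.0908;R=np.array([[np.cos(a),-np.sin(a)],[np.sin(a),np.cos(a)]])
from scipy.optimize import minimize
for n,fs in (("top",("pics/top0.png","pics/h3.png")),("side",("pics/side0.png","pics/h4.png"))):
  for f in fs:
    im=cv2.imread(f).astype(int); x0,x1,y0,y1=(290,320,235,255) if n=="top" else (255,275,225,252)
    c=im[y0:y1,x0:x1]; w=np.clip(c[:,:,2]-(c[:,:,0]+c[:,:,1])/2-25,0,None)
    m=w>50
    ys,xs=np.nonzero(m); cen=np.array([xs.mean()+x0,ys.mean()+y0])
    best=[]
    for yy in np.arange(.045,.1,.0005):
        P=[np.r_[sh+R@np.array([sx*.015,yy+sy*.006]),z] for sx in(-1,1) for sy in(-1,1) for z in(.033,.063)]
        S=16;h=cv2.convexHull(np.array([proj(n,p) for p in P],np.float32))
        M=np.zeros((420*4,560*4),np.uint8);cv2.fillConvexPoly(M,np.round((h+.5)*4-.5).astype(np.int32),1)
        v,u=np.nonzero(M);best.append((np.hypot(*(np.array([(u.mean()+.5)/4-.5,(v.mean()+.5)/4-.5])-cen)),yy))
    print(n,f,cen.round(2),m.sum(),min(best))
```

```text
top pics/top0.png [298.5  244.78] 32 (np.float64(0.22357758794644023), np.float64(0.08850000000000004))
top pics/h3.png [309.41 243.97] 32 (np.float64(0.21445912833796807), np.float64(0.053500000000000006))
side pics/side0.png [262.99 234.8 ] 71 (np.float64(0.9080523844434564), np.float64(0.08600000000000003))Traceback (most recent call last):
  File "<stdin>", line 13, in <module>
  File "h.py", line 8, in proj
    K,R,t=cal(n);p=K@(R@np.array(P,float)+t);return p[:2]/p[2]
          ~~~^^^
  File "h.py", line 4, in cal
    c=ctrl.calibration(n);K=np.array([[c["fx"],0,c["cx"]],[0,c["fy"],c["cy"]],[0,0,1]]);R,_=cv2.Rodrigues(np.array(c["rvec"],float));return K,R,np.array(c["tvec"],float).ravel()
ValueError: time passes only in moves, steps and waits
```

Run:
```python
from bench import ctrl
print(ctrl.close_job())
```

```text
the job is handed in; nothing more can be done
None
```

The steel blade is seated on the pin and the keeper is slid home over its end. The job was handed in at about 20.5 s, with the gripper open and clear of everything.

**Blade:** The first grasp closed on nothing because I lifted before the fingers had shut. The blade had not moved, so I repeated the grasp. I laid the blade in the channel a few millimetres to the −y side of the pin. Felt along towards +y with about 3–6 N down, the notch dropped over the pin. During the first touch the force briefly read 7.5 N. The blade then went down 4.3 mm from riding height to the height expected for the bed. The pictures show the pin inside the notch.

**Keeper:** I drew it 36 mm with about 2–3 N of friction, until it met a firm stop at 6 N. At the stop the gripper stood at shaver y = 54 mm, which is the home position.

**Last checks:**
- A fit of the red grip in the top picture put it at 53.5 mm, which agrees with home. A rougher reading of the same picture gave 55.6 mm.
- The top picture gives about 35 mm of travel, against 36.4 mm by the arm.
- A cross-check of the keeper in the side picture did not finish, because of a script error.
- In the last top picture the other things on the counter are where they were. The arm hides the blue look-alike there, but part of it shows in the last side view, apparently unmoved.

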